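Show a trainee which bottle and which well comes next

ROBOT

A 6-joint arm with a two-finger parallel gripper is mounted at the origin on a cart in front of the work surface, level with it; the furniture and walls round the work are solid. World frame = base frame: x ahead of the robot, y to its left, z up, the work surface at z = 0. Lengths are in mm, angles in degrees, forces in N, time in s.
With the tool pointing down it reaches from about 350 to 850 mm from the base axis. Payload 8.1 kg.
Tool frame: the origin (TCP) lies between the finger pads, 19 mm behind the fingertips; this is the grasp point; z points along the fingers, y is the line along which they close (so a half turn about z gives the same grasp; the last joint's range is limited). The gripper opens to 85 mm and grips with 20 to 120 N. Pads are 22 mm wide; open, the fingers measure 114 mm over their backs; the gripper's body (76 mm by 85 mm) begins 54 mm behind the grasp point. The pads swing forward as they close: fully open they stand 13 mm farther back than shut.
Start: joints at [62.487, 7.471, 85.268, -0, 87.261, -4.893], TCP at [230.754, 553.858, 249.992] pointing down, gripper open.
Joint ranges: [-169.43, 169.43], [-51.17, 129.36], [1.28, 143.12], [-76.62, 256.62], [0, 156.53], [-152.29, 152.29]. Speed limits (degrees/s): [136.94, 136.94, 159.86, 180, 180, 180].

INTERFACE

Orientations are given as [roll, pitch, yaw] about the fixed x, y, z axes, in that order (R = Rz(yaw) Ry(pitch) Rx(roll)).
In Python, from bench import r, optics, workorder gives the robot as it stands.
- The arm moves only by the shell command python3 -m handwheel FILE [FORCE], which reads ROWS from the file FILE. ROWS is a JSON list of rows, 1 to 8 of them, each an object with the fields turn_vec (a list: a rotation vector rx, ry, rz in shares of 2 pi rad (1.0 is 2 pi rad)), trans (a list: dx, dy, dz in fractions of the full range, 1 being 750 mm), jaw (the finger opening in mm); a field left out counts as zero (the opening has to be given); each row is the pose to reach, as a shift and turn from the pose commanded when the command began, along the tool's axes at that moment; what a row does not reach only later rows make up. A row lasts 1/8 s, in which the tool goes at most 62.5 mm and 10.7 degrees, less where a joint would pass 70% of its speed; a pose out of reach is approached as far as the arm can. The fingers move at their own pace and stop on an object; FORCE is the grip in N (left out, the last holds). Time passes only in rows, so rows that do not move let the fingers close. It prints the time, the measured TCP pose, the force, the opening and the grip force at its end. Shift and turn numbers lie between -1 and 1, and a call with a number outside is refused. Input that does not fit is refused with a message, and nothing moves.
- r.sense(): the state, without advancing time (a new reading comes with each control period).
- optics.snapshot(name): name is "scene" or "top" or "wrist"; returns a dict with "pixels" (420x560x3 uint8, blue, green, red), "fx", "fy", "cx", "cy" (pixels), "pose" (4x4, takes a point from camera to world coordinates). Camera axes: x right, y up, looking along -z (the intrinsics and any distortion apply to the point x, -y, -z); pixel columns grow to the right and rows downward; lengths in mm; the calibration is good to about 2 mm. A picture is of the moment at which its call begins. There is no depth.
- workorder.hand_in(): hands the job in; it is judged then, once.
The state is a dict: "time": time; "joint_pos": joint angles; "qd": joint speeds; "joint_efforts": joint torques, N m; "tool_pos": TCP position; "tcp_rot": TCP orientation; "ft_force": force on the tool from outside, world axes, zero at the start; "wrist_torque": the same for the moment, N m; "finger_gap": finger opening in mm; "grip_force": force on a finger pad.
Only numpy, scipy, OpenCV 4.12 (cv2) and the standard library are available. Lean on these libraries where they do the work, as an engineer would, in place of code of your own. Each camera call takes 0.05 s, during which the arm holds its last target. There are 200 camera calls.

TASK

The timer has run out for one of the two well plates lying in front of you, and a trainee needs to be shown the next step: with the fingers pointing straight down and the tips about 2 cm above it, point first at the top of the dropper bottle behind them (the one with a rubber bulb) and keep still there for two seconds, then point in the same way for two seconds at the corner well nearest the timer, on the plate that the timer stands beside. Touch and move nothing, do not point at or come down over the two screw-cap vials or the other plate, and finish with the hand raised at least 25 cm above the worktop.

Things in the scene. Friction and masses are not known exactly. Their poses are not given: they have to be found in the camera images.
- dropper: small amber glass dropper bottle, 33 mm across and 102 mm tall, standing upright: round body to 70 mm, collar 24 mm across to 77 mm, then a black rubber bulb 13 mm across to 102 mm; the only one of the three bottles in the back row with a bulb. Loose. Origin at the centre of its underside, z up
- dropper_top (a point): top of the dropper bottle's rubber bulb, 102 mm above its foot, on the bottle's axis: the first point to be shown
- plate_due: white 96-well plate, 86 mm (its x) by 128 mm (its y) by 15 mm high, lying flat; the one of two like plates that has the timer beside it. Loose. Origin at the centre of its underside, z up; its corner wells lie at x = +-31.5 mm, y = +-49.5 mm
- first_well (a point): mouth of the corner well of plate_due nearest the timer, at x = +31.5, y = +49.5, z = 15 mm in the plate's frame: the second point to be shown
- timer_due: white bench timer with grey display and three round keys, 68 mm wide (its y), 38 deep (its x), 54 high, standing behind one far corner of plate_due, display towards the robot: its centre about x = +100, y = +65 mm in the plate's frame, its face some 45 mm from the corner well, so fingers spread wide towards it would hit it. Loose. Origin: centre of its underside, z up
- plate_idle: the other white 96-well plate, same shape and size, with no timer beside it: not to be pointed at. Loose. Origin at the centre of its underside, z up
- vial_large: screw-cap vial 34 mm across, 70 mm tall, flat ribbed cap, no bulb: not to be pointed at. Loose. Origin at the centre of its underside, z up
- vial_medium: screw-cap vial 30 mm across, 62 mm tall, flat ribbed cap, no bulb: not to be pointed at. Loose. Origin at the centre of its underside, z up
Mind the look-alikes: they are no part of the job. What is shaped like the plate_due but purple is not meant. Leave any red look-alike of the timer_due alone.

How it is judged:
By the outcome, as a careful person would: the job done as asked, in the order asked, and still so for the second after the job is handed in, with the robot touching nothing.
It also fails if it takes over 48 s, if anything falls off the work surface, if the arm or the gripper's body presses on something with over 40 N, if the wrist force passes 120 N, or if a joint passes its speed limit or range.

## Working session

There is one attempt and no reset: what is moved stays moved. The work goes in short steps, Python scripts to look and compute and a shell command to move; the robot and the scene stay as the last step left them, time stands still between calls to the robot, and variables do not carry over. Pictures are saved under pics/ and viewed, at most 10 in all, crops included, and the job is handed in when it is done.

```bash
mkdir -p pics; python3 - <<'E'
from bench import r,optics
import cv2,pickle
for n in("scene","top"):
    s=optics.snapshot(n);cv2.imwrite(f"pics/{n}1.png",s["pixels"]);pickle.dump(s,open(n+".pkl","wb"))
    print(n,{k:v for k,v in s.items() if k!="pixels"})
s=r.sense();print(s["time"],s["tool_pos"],s["tcp_rot"])
E
```

```text
scene {'fx': 415.51931757019355, 'fy': 415.51931757019355, 'cx': 277.7790987472776, 'cy': 205.9087147701449, 'pose': array([[ 4.71627105e-01,  6.48187118e-01, -5.97847249e-01,
        -3.77447479e+01],
       [-8.81690039e-01,  3.36025083e-01, -3.31224725e-01,
        -1.89834929e+02],
       [-1.38039285e-02,  6.83330522e-01,  7.29978663e-01,
         7.93461003e+02],
       [ 0.00000000e+00,  0.00000000e+00,  0.00000000e+00,
         1.00000000e+00]])}
top {'fx': 392.31557411862286, 'fy': 392.31557411862286, 'cx': 275.83455456702427, 'cy': 212.19765967339828, 'pose': array([[-1.11743344e-02,  9.87018485e-01, -1.60217490e-01,
         4.16810228e+02],
       [-9.99882324e-01, -9.34516267e-03,  1.21657826e-02,
         1.37053403e+02],
       [ 1.05105938e-02,  1.60334581e-01,  9.87006763e-01,
         9.99570352e+02],
       [ 0.00000000e+00,  0.00000000e+00,  0.00000000e+00,
         1.00000000e+00]])}
0.1 [230.53150574 553.42790657 249.04355261] [-1.79903160e+02 -8.00945277e-03  1.57380672e+02]
```

View pics/scene1.png

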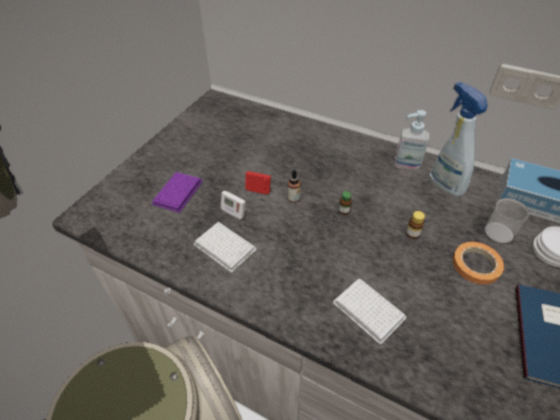

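View pics/top1.png

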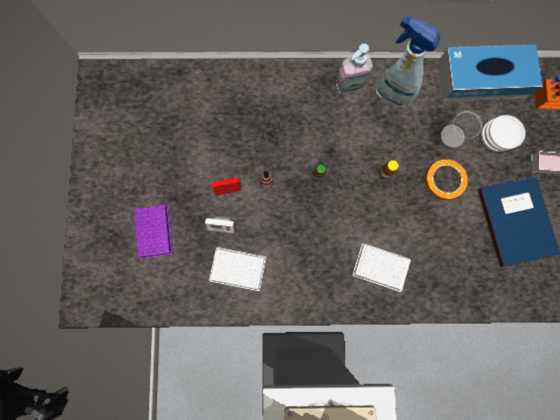

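The scene picture shows two white plates at (225,246) and (370,309), and a white timer at (233,205) beside the left one. In the top picture these are at (238,269), (382,267) and (220,226). The red timer (226,186) and the purple plate (153,231) are decoys. For the dropper, the back-row candidates in the top picture are (266,177), (320,171) with a green cap, and (391,168) with a yellow cap. The first fits because it is dark and tall with a thin tip. I'll confirm it in one enlarged crop.

```bash
python3 - <<'E'
import cv2,pickle,numpy as np
t=pickle.load(open("top.pkl","rb"))["pixels"];s=pickle.load(open("scene.pkl","rb"))["pixels"]
a=cv2.resize(t[160:300,195:295],None,fx=4,fy=4,interpolation=cv2.INTER_CUBIC)
b=cv2.resize(s[160:280,190:270],None,fx=4.66,fy=4.66,interpolation=cv2.INTER_CUBIC)[:560]
b=cv2.resize(s[160:300,185:280],None,fx=4,fy=4,interpolation=cv2.INTER_CUBIC)
b=cv2.resize(s[165:277,230:310] if 0 else s[160:272,190:312],(380,349),interpolation=cv2.INTER_CUBIC)
b=np.vstack([b,np.zeros((560-349,380,3),np.uint8)])
cv2.imwrite("pics/crop1.png",np.hstack([a,b]))
E
```

```text
(no output)
```

View pics/crop1.png

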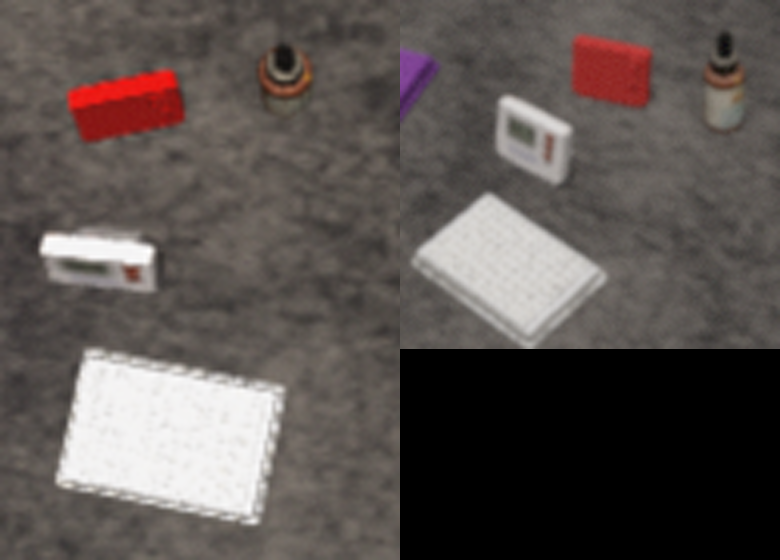

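The crop confirms it: the bottle at top (266,177) has the black bulb, with its tip at top px (266,172.5) and scene px (294.3,171). The white timer with the display stands behind the far-left corner of the left plate.

```bash
cat > h.py <<'E'
import numpy as np,pickle
def ray(s,u,v):
    d=s["pose"][:3,:3]@np.array([(u-s["cx"])/s["fx"],-(v-s["cy"])/s["fy"],-1]);return s["pose"][:3,3],d
def at(s,u,v,z):
    o,d=ray(s,u,v);return o+d*(z-o[2])/d[2]
def proj(s,p):
    c=s["pose"][:3,:3].T@(np.array(p)-s["pose"][:3,3]);return s["cx"]-s["fx"]*c[0]/c[2],s["cy"]+s["fy"]*c[1]/c[2]
E
python3 - <<'E'
from h import *
import cv2
np.set_printoptions(precision=1,suppress=True)
T=pickle.load(open("top.pkl","rb"));S=pickle.load(open("scene.pkl","rb"))
o1,d1=ray(T,266,172.5);o2,d2=ray(S,294.3,171.3)
a=np.linalg.lstsq(np.c_[d1,-d2],o2-o1,rcond=None)[0];print("tri",o1+a[0]*d1,o2+a[1]*d2)
print("z102",at(T,266,172.5,102),at(S,294.3,171.3,102))
for n,s,box in(("T",T,(203,240,273,298)),("S",S,(190,218,262,275))):
    x0,y0,x1,y1=box;g=cv2.resize(s["pixels"][y0:y1,x0:x1].min(2),None,fx=8,fy=8,interpolation=cv2.INTER_CUBIC)
    m=cv2.morphologyEx((g>150).astype(np.uint8),cv2.MORPH_CLOSE,np.ones((25,25)))
    c=max(cv2.findContours(m,0,2)[0],key=cv2.contourArea)
    q=cv2.approxPolyDP(c,40,True)[:,0]/8+[x0,y0]-.44
    w=np.array([at(s,*p,15) for p in q]);print(n,q.tolist());print(w,w.mean(0),np.linalg.norm(w-np.roll(w,-1,0),axis=1))
# timer top corners from the crop, z=54
tm=np.array([at(T,195+u/4,160+v/4,54) for u,v in((42,236),(157,244),(157,266),(42,256))]);print("timer",tm,tm.mean(0))
E
```

```text
tri [660.2 148.2  92. ] [660.5 147.7  92.1]
z102 [657.5 148.1 102. ] [650.6 142.9 102. ]
T [[216.185, 247.185], [208.81, 280.31], [258.935, 290.31], [265.56, 256.56]]
[[489.4 275.2  15. ]
 [407.9 292.3  15. ]
 [382.2 168.7  15. ]
 [464.7 151.8  15. ]] [436. 222.  15.] [ 83.3 126.2  84.2 125.8]
S [[217.31, 222.06], [194.185, 243.685], [231.435, 271.185], [255.435, 248.06]]
[[482.3 270.8  15. ]
 [400.2 281.6  15. ]
 [375.3 161.1  15. ]
 [456.2 146.   15. ]] [428.5 214.9  15. ] [ 82.8 123.1  82.4 127.4]
timer [[555.2 296.5  54. ]
 [549.6 226.7  54. ]
 [536.1 226.6  54. ]
 [542.9 296.3  54. ]] [545.9 261.5  54. ]
```

The rows are not in the units I measure in: shifts go in shares of 750 mm and turns go in shares of 2 pi rad. I convert before sending: -410 mm / 750 = -0.5467, -250 mm / 750 = -0.3333.

```bash
echo '[{"trans": [-0.04,-0.0187,-0.0133],"jaw": 0},{"trans": [-0.1133,-0.052,-0.0267],"jaw": 0},{"trans": [-0.1867,-0.0853,-0.04],"jaw": 0},{"trans": [-0.26,-0.1187,-0.0533],"jaw": 0},{"trans": [-0.3333,-0.152,-0.0667],"jaw": 0},{"trans": [-0.4067,-0.1853,-0.0667],"jaw": 0},{"trans": [-0.48,-0.2187,-0.0667],"jaw": 0},{"trans": [-0.5467,-0.248,-0.0667],"jaw": 0}]' > rows.txt && python3 -m handwheel rows.txt && echo '[{"trans": [-0.04,-0.0173,0],"jaw": 0},{"trans": [-0.04,-0.0173,0],"jaw": 0},{"trans": [-0.04,-0.0173,0],"jaw": 0},{"trans": [-0.04,-0.0173,0],"jaw": 0}]' > rows.txt && python3 -m handwheel rows.txt && python3 - <<'E'
from bench import r,optics
import cv2,pickle
s=optics.snapshot("wrist");cv2.imwrite("pics/wrist1.png",s["pixels"]);pickle.dump(s,open("wrist.pkl","wb"))
print({k:v for k,v in s.items() if k!="pixels"});s=r.sense();print(s["time"],s["tool_pos"],s["tcp_rot"],s["ft_force"])
E
```

```text
time: 1.1
tool_pos: [538.7, 222.6, 299.6]
tcp_rot: [-180.0, -0.0, 157.3]
ft_force: [-0.0, 0.2, -0.1]
finger_gap: 0.3
grip_force: 0.0
time: 1.6
tool_pos: [559.7, 201.9, 299.9]
tcp_rot: [180.0, -0.0, 157.5]
ft_force: [0.5, 0.7, -0.4]
finger_gap: 0.0
grip_force: 0.0
{'fx': 300.0588544426353, 'fy': 300.0588544426353, 'cx': 279.43130319130427, 'cy': 207.62204634655023, 'pose': array([[ 3.83210459e-01, -8.92197021e-01, -2.39027655e-01,
         4.99698500e+02],
       [ 9.23661050e-01,  3.70183972e-01,  9.90660993e-02,
         2.27449405e+02],
       [ 9.77279615e-05, -2.58743700e-01,  9.65946007e-01,
         4.24138026e+02],
       [ 0.00000000e+00,  0.00000000e+00,  0.00000000e+00,
         1.00000000e+00]])}
1.65 [559.70323842 201.96285922 300.08121329] [ 1.79992356e+02 -4.60718160e-03  1.57472869e+02] [-0.3971364  -0.0828627   0.60558337]
```

View pics/wrist1.png

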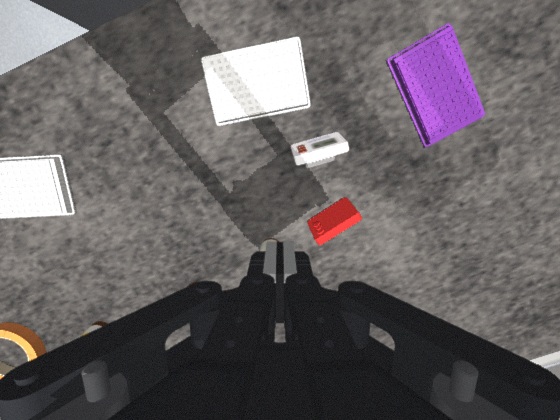

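The wrist picture shows the due plate with corners at about (203,67), (299,38), (308,104) and (217,124), and the timer at (320,148). The dropper is hidden behind the fingertips at (268,243), so I'll move on to see it clearly.

In the tool's units: -130 mm / 750 = -0.1733, -120 mm / 750 = -0.16.

```bash
echo '[{"trans": [-0.0467,0,0],"jaw": 0},{"trans": [-0.1067,0,0],"jaw": 0},{"trans": [-0.16,0,0],"jaw": 0},{"trans": [-0.1733,0,0],"jaw": 0},{"trans": [-0.1733,0,0],"jaw": 0},{"trans": [-0.1733,0,0],"jaw": 0}]' > rows.txt && python3 -m handwheel rows.txt && python3 - <<'E'
from bench import r,optics
from h import *
import cv2
np.set_printoptions(precision=1,suppress=True)
s=optics.snapshot("wrist");cv2.imwrite("pics/wrist2.png",s["pixels"]);pickle.dump(s,open("wrist2.pkl","wb"))
print(s["pose"][:3,3],r.sense()["time"],r.sense()["tool_pos"])
print("dropper top pred",proj(s,[657.5,148.1,102]),proj(s,[650.6,142.9,102]),"foot",proj(s,[657.5,148.1,0]))
W=pickle.load(open("wrist.pkl","rb"))
x0,y0,x1,y1=195,30,318,132
g=cv2.resize(W["pixels"][y0:y1,x0:x1].min(2),None,fx=8,fy=8,interpolation=cv2.INTER_CUBIC)
m=cv2.morphologyEx((g>110).astype(np.uint8),cv2.MORPH_CLOSE,np.ones((25,25)))
c=max(cv2.findContours(m,0,2)[0],key=cv2.contourArea)
q=cv2.approxPolyDP(c,50,True)[:,0]/8+[x0,y0]-.44
w=np.array([at(W,*p,15) for p in q]);print(q.tolist());print(w,w.mean(0),np.linalg.norm(w-np.roll(w,-1,0),axis=1))
a=cv2.resize(W["pixels"][y0:y1,x0:x1],None,fx=3,fy=3,interpolation=cv2.INTER_CUBIC)
cv2.polylines(a,[np.int32((q-[x0,y0])*3)],True,(0,0,255),1)
P=s["pixels"].copy();P[:a.shape[0],560-a.shape[1]:]=a if 1 else 0
u,v=map(int,proj(s,[655,146,102]));b=cv2.resize(s["pixels"][max(v-35,0):v+35,u-35:u+35],(420,420),interpolation=cv2.INTER_CUBIC)
print("crop origin",u-35,max(v-35,0))
h=np.zeros((420,a.shape[1],3),np.uint8);h[:a.shape[0]]=a
cv2.imwrite("pics/w2.png",np.hstack([b,h]))
E
```

```text
time: 2.4
tool_pos: [679.5, 152.0, 300.4]
tcp_rot: [180.0, -0.0, 157.4]
ft_force: [-0.3, 0.0, -0.8]
finger_gap: 0.1
grip_force: 0.0
[619.5 177.5 424.5] 2.45 [679.5 152.  300.5]
dropper top pred (np.float64(267.6395699701751), np.float64(171.67169644115626)) (np.float64(260.666209634616), np.float64(167.60914807015385)) foot (np.float64(270.36900098345836), np.float64(161.28407272263982))
[[205.56, 29.56], [220.06, 52.185], [200.435, 58.31], [194.56, 131.435], [257.81, 131.435], [241.685, 129.685], [240.935, 122.06], [265.935, 116.06], [279.06, 131.435], [313.185, 127.685], [303.31, 116.06], [317.435, 107.31], [296.06, 29.56], [275.935, 39.935], [269.435, 29.56], [252.81, 39.81], [248.435, 29.56]]
[[359.1 188.4  15. ]
 [388.5 194.   15. ]
 [385.4 168.4  15. ]
 [461.7 121.8  15. ]
 [493.7 199.   15. ]
 [483.5 180.3  15. ]
 [474.3 183.4  15. ]
 [479.9 216.6  15. ]
 [504.5 225.   15. ]
 [517.3 268.4  15. ]
 [498.6 261.7  15. ]
 [495.5 282.5  15. ]
 [401.3 290.2  15. ]
 [402.4 263.2  15. ]
 [388.9 260.3  15. ]
 [391.4 237.   15. ]
 [379.1 236.7  15. ]] [441.5 222.2  15. ] [29.9 25.8 89.4 83.6 21.4  9.7 33.7 25.9 45.2 19.8 21.1 94.5 27.1 13.8
 23.4 12.3 52.2]
crop origin 229 135
```

View pics/w2.png

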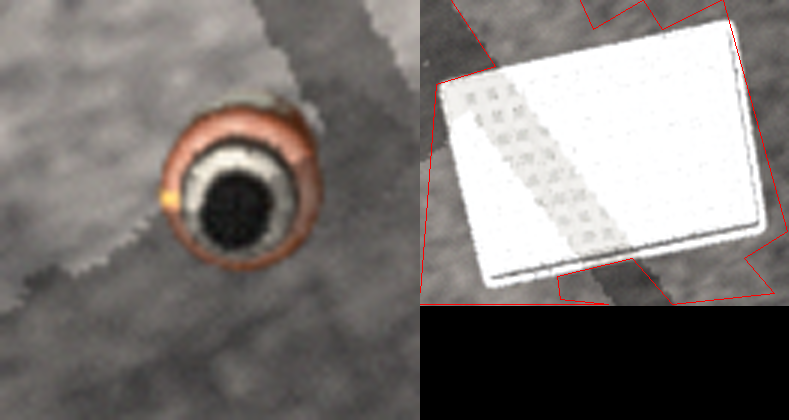

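The left panel shows the bulb's black top centred at wrist pixel (268,169.4), which agrees with the top camera. The right panel shows the due plate; its top-face corner nearest the timer is at crop (758,224).

```bash
python3 - <<'E'
from h import *
np.set_printoptions(precision=1,suppress=True)
W=pickle.load(open("wrist.pkl","rb"));s=pickle.load(open("wrist2.pkl","rb"))
print(at(s,268,169.4,102))
for L in ([(440,84),(730,20),(758,224),(490,279)],[(438,84),(731,19),(766,230),(486,288)]):
    w=np.array([at(W,195+(u-420)/3-.3,30+v/3-.3,15) for u,v in L]);print(w,w.mean(0),np.linalg.norm(w-np.roll(w,-1,0),axis=1))
    y=w[1]-w[0]+w[2]-w[3];y/=np.linalg.norm(y);x=np.array([y[1],-y[0],0]);print("yaw",np.degrees(np.arctan2(x[1],x[0])),"well",w.mean(0)+31.5*x+49.5*y)
E
```

```text
[655.4 149.4 102. ]
[[385.2 169.8  15. ]
 [409.2 289.7  15. ]
 [487.2 271.8  15. ]
 [463.5 155.3  15. ]] [436.3 221.6  15. ] [122.3  80.  118.9  79.6]
yaw -11.379148898635536 well [476.9 263.9  15. ]
[[384.9 169.   15. ]
 [409.  290.2  15. ]
 [490.8 274.1  15. ]
 [466.3 152.   15. ]] [437.7 221.3  15. ] [123.6  83.4 124.5  83.1]
yaw -11.291025687090979 well [478.3 263.7  15. ]
```

In the tool's units: 120 mm / 750 = 0.16, 105 mm / 750 = 0.14.

```bash
echo '[{"trans": [0.0267,-0.016,0],"jaw": 0},{"trans": [0.0267,-0.016,0.04],"jaw": 0},{"trans": [0.0267,-0.016,0.0933],"jaw": 0},{"trans": [0.0267,-0.016,0.14],"jaw": 0},{"trans": [0.0267,-0.016,0.16],"jaw": 0},{"trans": [0.0267,-0.016,0.16],"jaw": 0},{"trans": [0.0267,-0.016,0.16],"jaw": 0}]' > rows.txt && python3 -m handwheel rows.txt && python3 - <<'E'
from bench import r,optics
from h import *
import cv2
s=optics.snapshot("scene");p=r.sense()["tool_pos"];print(p)
for z in(102,p[2]-19,p[2]-32,p[2]-6):print(z,proj(s,[p[0],p[1],z]))
b=s["pixels"][100:220,240:340];cv2.imwrite("pics/s2.png",cv2.resize(b,None,fx=5,fy=5,interpolation=cv2.INTER_CUBIC))
E
```

```text
time: 3.32
tool_pos: [658.3, 147.9, 182.4]
tcp_rot: [179.9, 0.2, 157.4]
ft_force: [0.1, -0.2, 0.2]
finger_gap: 0.2
grip_force: 0.0
[658.42058557 147.82211269 182.5045106 ]
102 (np.float64(293.93911246261996), np.float64(168.8101445124771))
163.50451059578882 (np.float64(294.31643804074713), np.float64(149.44674184566213))
150.50451059578882 (np.float64(294.23385273776415), np.float64(153.68481254300775))
176.50451059578882 (np.float64(294.40062536098173), np.float64(145.12645963941907))
```

View pics/s2.png

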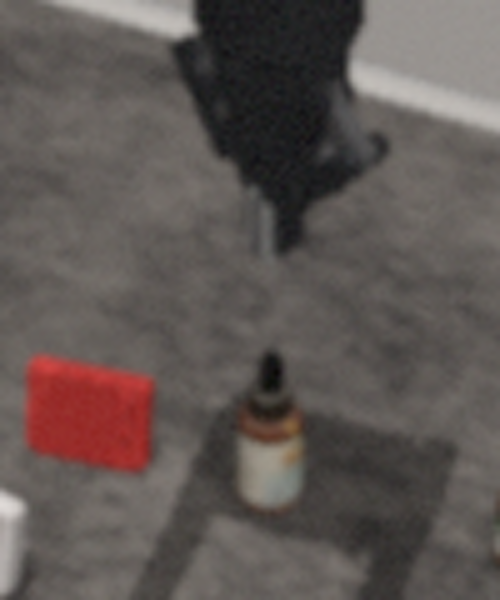

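The closed fingertips end at scene (295,151), directly above the bulb top at (294,170.5). That gap is about 61 mm, so the 19 mm tip offset holds. Next I go down to 2 cm above the bulb and hold.

In the tool's units: 41 mm / 750 = 0.0547, 38 mm / 750 = 0.0507.

```bash
echo '[{"trans": [0.0027,0,0.02],"jaw": 0},{"trans": [0.0027,0,0.04],"jaw": 0},{"trans": [0.0027,0,0.0507],"jaw": 0},{"trans": [0.0027,0,0.0547],"jaw": 0},{"trans": [0.0027,0,0.0547],"jaw": 0},{"trans": [0.0027,0,0.0547],"jaw": 0},{"trans": [0.0027,0,0.0547],"jaw": 0},{"trans": [0.0027,0,0.0547],"jaw": 0}]' > rows.txt && python3 -m handwheel rows.txt && for i in 1 2 3; do echo '[{"jaw": 0},{"jaw": 0},{"jaw": 0},{"jaw": 0},{"jaw": 0},{"jaw": 0},{"jaw": 0},{"jaw": 0}]' > rows.txt && python3 -m handwheel rows.txt; done
```

```text
time: 4.38
tool_pos: [655.6, 148.3, 139.3]
tcp_rot: [180.0, 0.0, 157.4]
ft_force: [0.3, -0.0, 0.5]
finger_gap: -0.0
grip_force: 0.0
time: 5.38
tool_pos: [655.5, 148.3, 139.0]
tcp_rot: [-180.0, 0.0, 157.4]
ft_force: [-0.4, 0.8, 0.3]
finger_gap: 0.2
grip_force: 0.0
time: 6.38
tool_pos: [655.4, 148.3, 139.0]
tcp_rot: [180.0, -0.0, 157.4]
ft_force: [-0.2, 0.3, 0.5]
finger_gap: 0.1
grip_force: 0.0
time: 7.38
tool_pos: [655.4, 148.3, 139.0]
tcp_rot: [-180.0, -0.0, 157.4]
ft_force: [-0.4, 0.2, -0.1]
finger_gap: -0.1
grip_force: 0.0
```

In the tool's units: 209 mm / 750 = 0.2787, 180 mm / 750 = 0.24.

```bash
echo '[{"trans": [0,0,-0.0533],"jaw": 0},{"trans": [0,0,-0.12],"jaw": 0},{"trans": [0.04,0.0067,-0.1467],"jaw": 0},{"trans": [0.1067,0.02,-0.1467],"jaw": 0},{"trans": [0.1733,0.032,-0.1467],"jaw": 0},{"trans": [0.24,0.044,-0.1467],"jaw": 0},{"trans": [0.2787,0.0507,-0.1467],"jaw": 0},{"trans": [0.2787,0.0507,-0.1467],"jaw": 0}]' > rows.txt && python3 -m handwheel rows.txt && echo '[{"trans": [0,0,0.0533],"jaw": 0},{"trans": [0,0,0.12],"jaw": 0},{"trans": [0,0,0.1667],"jaw": 0},{"trans": [0,0,0.1867],"jaw": 0},{"trans": [0,0,0.1867],"jaw": 0},{"trans": [0,0,0.1867],"jaw": 0},{"trans": [0,0,0.1867],"jaw": 0}]' > rows.txt && python3 -m handwheel rows.txt && python3 - <<'E'
from bench import optics
import cv2
s=optics.snapshot("scene");cv2.imwrite("pics/s3.png",cv2.resize(s["pixels"][150:290,160:300],None,fx=4,fy=4,interpolation=cv2.INTER_CUBIC))
E
```

```text
time: 8.38
tool_pos: [475.8, 265.0, 249.4]
tcp_rot: [180.0, 0.0, 157.5]
ft_force: [0.4, -0.4, -0.4]
finger_gap: -0.0
grip_force: 0.0
time: 9.25
tool_pos: [478.4, 264.3, 111.0]
tcp_rot: [179.9, 0.1, 157.4]
ft_force: [0.2, 0.2, -0.3]
finger_gap: 0.2
grip_force: 0.0
```

View pics/s3.png

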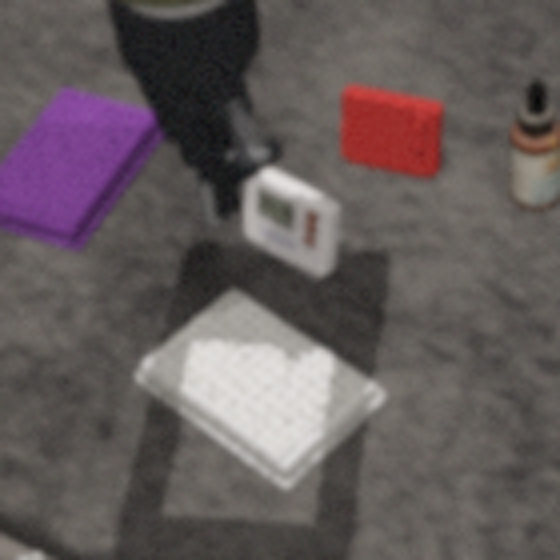

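The fingertips are at crop (222,222), above the plate's timer-side corner at (233,295), and clear of the timer. I'll check the projection while going down 56 mm.

In the tool's units: 56 mm / 750 = 0.0747, 52 mm / 750 = 0.0693.

```bash
python3 - <<'E'
from h import *
S=pickle.load(open("scene.pkl","rb"))
for p in((478.4,264.3,92),(477,264,15),(489,275,15),(547-19,266,54)):print([(a-o)*4 for a,o in zip(proj(S,p),(160,150))])
E
echo '[{"trans": [0,0,0.02],"jaw": 0},{"trans": [0,0,0.04],"jaw": 0},{"trans": [0,0,0.0573],"jaw": 0},{"trans": [0,0,0.0693],"jaw": 0},{"trans": [0,0,0.0747],"jaw": 0},{"trans": [0,0,0.0747],"jaw": 0},{"trans": [0,0,0.0747],"jaw": 0},{"trans": [0,0,0.0747],"jaw": 0}]' > rows.txt && python3 -m handwheel rows.txt
```

```text
[np.float64(219.00068368078905), np.float64(210.2338197541941)]
[np.float64(233.65865062754938), np.float64(297.7982536717062)]
[np.float64(229.66255011430235), np.float64(278.6360777709324)]
[np.float64(269.41117497206506), np.float64(200.0780956201338)]
time: 10.3
tool_pos: [477.6, 264.0, 53.6]
tcp_rot: [180.0, 0.0, 157.4]
ft_force: [-0.3, 0.2, 0.2]
finger_gap: -0.1
grip_force: 0.0
```

The camera offset is the same for tip and plate, so the alignment holds. Tips are about 20 mm above the well. I hold there, then raise.

In the tool's units: -290 mm / 750 = -0.3867, -275 mm / 750 = -0.3667.

```bash
for i in 1 2 3; do echo '[{"jaw": 0},{"jaw": 0},{"jaw": 0},{"jaw": 0},{"jaw": 0},{"jaw": 0},{"jaw": 0},{"jaw": 0}]' > rows.txt && python3 -m handwheel rows.txt; done; echo '[{"trans": [0,0,-0.04],"jaw": 0},{"trans": [0,0,-0.1067],"jaw": 0},{"trans": [0,0,-0.18],"jaw": 0},{"trans": [0,0,-0.2533],"jaw": 0},{"trans": [0,0,-0.32],"jaw": 0},{"trans": [0,0,-0.3667],"jaw": 0},{"trans": [0,0,-0.3867],"jaw": 0},{"trans": [0,0,-0.3867],"jaw": 0}]' > rows.txt && python3 -m handwheel rows.txt && echo '[{"jaw": 0},{"jaw": 0},{"jaw": 0},{"jaw": 0}]' > rows.txt && python3 -m handwheel rows.txt && python3 -c "
from bench import workorder
print(workorder.hand_in())"
```

```text
time: 11.3
tool_pos: [477.1, 263.8, 53.0]
tcp_rot: [-180.0, -0.0, 157.4]
ft_force: [0.3, -0.6, 0.1]
finger_gap: -0.1
grip_force: 0.0
time: 12.3
tool_pos: [477.1, 263.8, 53.0]
tcp_rot: [180.0, -0.0, 157.4]
ft_force: [0.3, -0.0, -0.3]
finger_gap: 0.2
grip_force: 0.0
time: 13.3
tool_pos: [477.2, 263.8, 53.0]
tcp_rot: [180.0, 0.0, 157.4]
ft_force: [-0.1, 0.0, 1.0]
finger_gap: 0.2
grip_force: 0.0
time: 14.3
tool_pos: [477.4, 263.9, 343.2]
tcp_rot: [180.0, 0.0, 157.4]
ft_force: [0.1, -0.1, -0.7]
finger_gap: 0.4
grip_force: 0.0
time: 14.8
tool_pos: [477.0, 263.7, 342.5]
tcp_rot: [-180.0, -0.0, 157.4]
ft_force: [-0.1, 0.5, 0.1]
finger_gap: 0.1
grip_force: 0.0
the job is handed in; nothing more can be done
None
```

Job handed in at about 15 s: the arm pointed at the dropper top, then at the corner well nearest the timer, for about 3 s each with the tips about 18–19 mm above, no contact forces showed, and the hand finished raised with the fingertips about 32 cm above the worktop; the hand-in gave no verdict.

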